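Clear the wax chips off the egg-sealing plate

TASK

Slide the wax pot along the plate, without lifting or tipping it, from the black ring onto the blue ring, then use the orange scraper, never your fingers, to wipe all the yellow wax chips off the plate into the steel tray behind it. Afterwards slide the scraper endwise into the green holder until it is fully home, and slide the pot, again without lifting, back onto the black ring. A chip that has fallen on the table may be picked up and put in the tray; leave everything else on the bench alone.

Things in the scene. Friction and masses are not known exactly. Their poses are not given: they have to be found in the camera images.
- plate: white warming plate, fixed, 240 mm deep (its x) by 400 mm wide (its y), flat top 40 mm above the table; origin at the centre of its underside, x pointing to the steel catch tray that is joined to its far edge (x = +120 mm). No rim on the plate. Its red and blue ring places lie at its two ends, the black ring between them
- tray (a point): centre of the catch tray's floor, 3 mm above the table, at plate x +165 mm, y 0. Open tray, inside plate x +120 to +207 mm and y -147 to +147 mm; its three outer walls are 3 mm thick and 35 mm high, the fourth side is the plate itself (37 mm drop from the plate's top)
- middle_ring (a point): centre of the thin black ring (outer radius 44 mm, inner 40 mm) painted on the plate's top, at plate x +70 mm, y 0; here the pot starts and ends
- blue_ring: thin blue ring (outer radius 44 mm, inner 38 mm) marked on the plate's top at plate x +70 mm and y either +145 or -145 mm: the parking place; origin at its centre, at the plate's top
- red_ring: same ring in red at the other end of the plate; not used
- pot: closed steel wax pot, 450 g, 71 mm across, lid fixed on, lid top 75 mm above its underside; on the lid a black round knob 24 mm across, from 75 to 112 mm above the underside. Origin at the centre of its underside, z up
- scraper: T-shaped plastic scraper block, 200 g, standing on its foot: white foot 70 mm long (its y) x 36 mm thick (its x) x 12 mm high; on it, centred, the orange grip 56 mm long (y) x 18 mm thick (x), from 12 to 72 mm height. Origin at the centre of its underside, z up. Its two faces and two ends are alike
- holder: green fixed holder with a T-slot along its x; origin at table height, slot's middle; end stop at x +40 mm. Channel 42 mm wide inside, no floor; two aluminium lips at 15 to 23 mm height leave a 24 mm gap over it. Outside 58 mm wide, 23 mm high. With the scraper fully home, the scraper's origin is at holder x +5 mm. It stands at one side of the plate, the scraper at the other
- holder_mouth (a point): middle of the holder's open mouth, table height, at holder x -40 mm, facing holder -x, with flared cheeks 20 mm out. The scraper's foot enters only endwise here (scraper y along holder x), sliding on the table under the lips, its grip standing up through the gap
- chip0: yellow hardened wax chip 22 x 16 x 10 mm (x, y, z), 12 g, on the plate's near half at the start; origin at the centre of its underside; None if absent
- chip1: yellow hardened wax chip 22 x 16 x 10 mm (x, y, z), 12 g, on the plate's near half at the start; origin at the centre of its underside; None if absent
- chip2: yellow hardened wax chip 22 x 16 x 10 mm (x, y, z), 12 g, on the plate's near half at the start; origin at the centre of its underside; None if absent
- chip3: yellow hardened wax chip 22 x 16 x 10 mm (x, y, z), 12 g, on the plate's near half at the start; origin at the centre of its underside; None if absent
- chip4: yellow hardened wax chip 22 x 16 x 10 mm (x, y, z), 12 g, on the plate's near half at the start; origin at the centre of its underside; None if absent
- chip5: yellow hardened wax chip 22 x 16 x 10 mm (x, y, z), 12 g, on the plate's near half at the start; origin at the centre of its underside; None if absent
- chip6: yellow hardened wax chip 22 x 16 x 10 mm (x, y, z), 12 g, on the plate's near half at the start; origin at the centre of its underside; None if absent
- vial_a: small glass vial, white cap, 30 mm across, 55 mm high, near the robot; bystander, leave alone; origin at the centre of its underside
- vial_b: small glass vial, white cap, 30 mm across, 55 mm high, near the robot; bystander, leave alone; origin at the centre of its underside
- vial_c: small glass vial, white cap, 30 mm across, 55 mm high, beyond the plate; bystander, leave alone; origin at the centre of its underside
- jar: amber jar with blue cap, 60 mm across, 75 mm high; bystander, leave alone; origin at the centre of its underside
- tube_rack: yellow tube rack 100 x 220 x 45 mm with capped tubes, 70 mm high over all; bystander, leave alone; origin at the centre of its underside
- beaker: glass beaker, 64 mm across, 60 mm high; bystander, leave alone; origin at the centre of its underside
Not all that is in view belongs to the job. Leave any brown or pink look-alike of the pot alone.

How it is judged:
On the way, in this order (a step that is already met when the one before it is completed fails the run):
1. the pot stands on the blue ring (horizontal distance between pot and blue_ring below 0.015 m and z of pot in the frame of plate between 0.035 and 0.044 m and angle between pot's own z axis and vertical below 0.1 rad), for 0.2 s.
2. the scraper is brought down upright onto the plate (x of scraper in the frame of plate between -0.16 and 0.15 m and y of scraper in the frame of plate between -0.2 and 0.2 m and z of scraper in the frame of plate between 0.03 and 0.047 m and angle between scraper's own z axis and vertical below 0.35 rad), for 0.2 s.
3. all chips lie in the catch tray (x of chip0 in the frame of plate between 0.12 and 0.212 m and y of chip0 in the frame of plate between -0.152 and 0.152 m and z of chip0 in the frame of plate between -0.005 and 0.045 m and x of chip1 in the frame of plate between 0.12 and 0.212 m and y of chip1 in the frame of plate between -0.152 and 0.152 m and z of chip1 in the frame of plate between -0.005 and 0.045 m and x of chip2 in the frame of plate between 0.12 and 0.212 m and y of chip2 in the frame of plate between -0.152 and 0.152 m and z of chip2 in the frame of plate between -0.005 and 0.045 m and x of chip3 in the frame of plate between 0.12 and 0.212 m and y of chip3 in the frame of plate between -0.152 and 0.152 m and z of chip3 in the frame of plate between -0.005 and 0.045 m and x of chip4 in the frame of plate between 0.12 and 0.212 m and y of chip4 in the frame of plate between -0.152 and 0.152 m and z of chip4 in the frame of plate between -0.005 and 0.045 m and x of chip5 in the frame of plate between 0.12 and 0.212 m and y of chip5 in the frame of plate between -0.152 and 0.152 m and z of chip5 in the frame of plate between -0.005 and 0.045 m and x of chip6 in the frame of plate between 0.12 and 0.212 m and y of chip6 in the frame of plate between -0.152 and 0.152 m and z of chip6 in the frame of plate between -0.005 and 0.045 m), for 0.2 s.
At the end, for the whole second after the job is handed in: All chips lie inside the catch tray, below 45 mm; the scraper stands upright in the holder's slot, within 13 mm of fully home and along the slot to 0.15 rad; the pot stands upright on the plate, its centre within 15 mm of the black ring's centre; pot and scraper at rest (all of step 3 and x of scraper in the frame of holder between -0.008 and 0.02 m and y of scraper in the frame of holder between -0.012 and 0.012 m and z of scraper in the frame of holder between -0.005 and 0.008 m and angle between the y axis of scraper and the x axis of holder, either way round below 0.15 rad and angle between each of scraper, pot's own z axis and vertical below 0.1 rad and z of pot in the frame of plate between 0.035 and 0.044 m and horizontal distance between pot and middle_ring below 0.015 m and linear speed of each of pot, scraper below 0.02 m/s); the robot touches nothing.
It fails at once if the pot is lifted more than 10 mm off the plate (z of pot in the frame of plate above 0.05 m).
It fails at once if the pot is tipped more than 0.3 rad (angle between pot's own z axis and vertical above 0.3 rad).
It fails at once if the fingers touch a chip that lies on the plate ((contact force between the fingers and chip0 above 0.3 N and x of chip0 in the frame of plate between -0.115 and 0.11 m and y of chip0 in the frame of plate between -0.195 and 0.195 m and z of chip0 in the frame of plate between 0.03 and 0.065 m) or (contact force between the fingers and chip1 above 0.3 N and x of chip1 in the frame of plate between -0.115 and 0.11 m and y of chip1 in the frame of plate between -0.195 and 0.195 m and z of chip1 in the frame of plate between 0.03 and 0.065 m) or (contact force between the fingers and chip2 above 0.3 N and x of chip2 in the frame of plate between -0.115 and 0.11 m and y of chip2 in the frame of plate between -0.195 and 0.195 m and z of chip2 in the frame of plate between 0.03 and 0.065 m) or (contact force between the fingers and chip3 above 0.3 N and x of chip3 in the frame of plate between -0.115 and 0.11 m and y of chip3 in the frame of plate between -0.195 and 0.195 m and z of chip3 in the frame of plate between 0.03 and 0.065 m) or (contact force between the fingers and chip4 above 0.3 N and x of chip4 in the frame of plate between -0.115 and 0.11 m and y of chip4 in the frame of plate between -0.195 and 0.195 m and z of chip4 in the frame of plate between 0.03 and 0.065 m) or (contact force between the fingers and chip5 above 0.3 N and x of chip5 in the frame of plate between -0.115 and 0.11 m and y of chip5 in the frame of plate between -0.195 and 0.195 m and z of chip5 in the frame of plate between 0.03 and 0.065 m) or (contact force between the fingers and chip6 above 0.3 N and x of chip6 in the frame of plate between -0.115 and 0.11 m and y of chip6 in the frame of plate between -0.195 and 0.195 m and z of chip6 in the frame of plate between 0.03 and 0.065 m)).
It fails at once if a bystander is moved more than 30 mm (distance of any of vial_a, vial_b, vial_c, jar, tube_rack, beaker from where it was at the start of the episode above 0.03 m).
Of chip0, chip1, chip2, chip3, chip4, chip5, chip6 only 4 to 7 are there at a start; the rules pass over those that are not, and their reading is None.
At some moment in a run one of scraper, chip0, chip1, chip2, chip3, chip4, chip5, chip6 may be knocked a few centimetres aside while the robot is not near it.
It also fails if it takes over 200 s, if anything falls off the work surface, if the arm or the gripper's body presses on something with over 40 N, if the wrist force passes 120 N, or if a joint passes its speed limit or range.

ROBOT

A 6-joint arm with a two-finger parallel gripper is mounted at the origin on the work surface. World frame = base frame: x ahead of the robot, y to its left, z up, the work surface at z = 0. Lengths are in m, angles in rad, forces in N, time in s.
With the tool pointing down it reaches from about 0.35 to 0.85 m from the base axis. Payload 8.1 kg.
Tool frame: the origin (TCP) lies on the centre line of the jaws, within the pads' length; the fingertips stand robot.tips_ahead ahead of it and the grasp point (between the pads) lies 6 mm ahead of it (robot.tips_ahead is the distance from the TCP to the fingertips, in m); z points along the fingers, y is the line along which they close (so a half turn about z gives the same grasp; the last joint's range is limited). The gripper opens to 93 mm and grips with 3 to 60 N. Pads are 15 mm wide; open, the fingers measure 128 mm over their backs; the gripper's body (75 mm by 188 mm) begins 65 mm behind the grasp point.
Start: joints at [-1.363, 0.13, 1.488, -0, 1.523, -0.085], TCP at [0.173, -0.574, 0.244] pointing down, gripper open.
Joint ranges: [-2.96, 2.96], [-0.89, 2.26], [0.02, 2.5], [-1.34, 4.48], [0, 2.73], [-2.66, 2.66]. Speed limits (rad/s): [2.39, 2.39, 2.79, 3.14, 3.14, 3.14].

INTERFACE

Orientations are given as a rotation vector (axis times angle).
In Python, from plant import robot gives the robot as it stands.
- The arm moves only by the tool apply_moves, never from a script. Its arguments are lists of equal length, an entry for each row: "delta_pos": the shift along the tool's x, y, z in cm, a list of three; "twist": the turn about the tool's z in rad. A call has 1 to 8 rows; each row shifts and turns the commanded pose from where the row before left it, along the tool's axes as they then stand; what a row does not reach is not made up. A row lasts 1/8 s, in which the tool goes at most 62.5 mm and 10.7 degrees, less where a joint would pass 70% of its speed; a pose out of reach is approached as far as the arm can. A call with a gripper value outside its range is refused whole. "gripper" is the finger opening in cm, from 0 to 9.3, set as the call begins (left out, the last holds). The fingers move at their own pace and stop on an object; "squeeze" is the grip in N (left out, the last holds). Time passes only in rows, so rows that do not move let the fingers close. It gives the time, the measured TCP pose, the force, the opening and the grip force at its end, in the units of the state.
- robot.read_state(): the state, without advancing time (a new reading comes with each control period).
- robot.read_camera(name): name is "scene" or "top" or "wrist"; returns a dict with "frame" (384x512x3 uint8, red, green, blue), "vertical_fov" (degrees; the focal length in pixels is half the picture's height over the tangent of half this angle, whatever the lens; pixels are square), "cx", "cy" (the principal point, pixels), "R" (3x3) and "t" (3): a world point X has camera coordinates R X + t. Camera axes: x right, y down, z forward; pixel columns grow to the right and rows downward; lengths in m; the calibration is good to about 2 mm. A picture is of the moment at which its call begins. There is no depth.
- robot.close_job(): hands the job in; it is judged then, once.
The state is a dict: "t": time; "q": joint angles; "dq": joint speeds; "joint_torque": joint torques, N m; "tool_pos": TCP position; "orientation": TCP orientation; "force": force on the tool from outside, world axes, zero at the start; "wrist_torque": the same for the moment, N m; "opening": finger opening in m; "gripper_force": force on a finger pad.
Only numpy, scipy, OpenCV 4.12 (cv2) and the standard library are available. Lean on these libraries where they do the work, as an engineer would, in place of code of your own. Each camera call takes 0.05 s, during which the arm holds its last target. There are 200 camera calls.

## Working session

There is one attempt and no reset: what is moved stays moved. The work goes in short steps, Python scripts to look and compute and a tool call to move; the robot and the scene stay as the last step left them, time stands still between calls to the robot, and variables do not carry over. Pictures are saved under pics/ and viewed, at most 14 in all, crops included, and the job is handed in when it is done.

Besides the shell and the picture viewer there is one more tool, called after "Call:" as name([rows], argument=value, ...), one row to a line, values as JSON. apply_moves: Moves the arm, as the interface text tells. Its arguments: {"type":"object","properties":{"delta_pos":{"type":"array"},"twist":{"type":"array"},"gripper":{"type":"number"},"squeeze":{"type":"number"}},"required":["delta_pos","twist"]}

```bash
ls; mkdir -p pics; cat > h.py <<'E'
import numpy as np, cv2
from plant import robot
from scipy.spatial.transform import Rotation as Ro
def cam(n,save=None):
    c=robot.read_camera(n)
    if save: cv2.imwrite('pics/'+save,cv2.cvtColor(c['frame'],cv2.COLOR_RGB2BGR))
    return c
def f(c): return c['frame'].shape[0]/2/np.tan(np.radians(c['vertical_fov'])/2)
def back(c,u,v,z):
    d=np.array([(u-c['cx'])/f(c),(v-c['cy'])/f(c),1.]); R=np.array(c['R']);t=np.array(c['t'])
    o=-R.T@t; w=R.T@d
    return o+w*(z-o[2])/w[2]
def proj(c,X):
    p=np.array(c['R'])@np.array(X)+np.array(c['t']); return c['cx']+f(c)*p[0]/p[2],c['cy']+f(c)*p[1]/p[2]
def st():
    s=robot.read_state(); R=Ro.from_rotvec(s['orientation']).as_matrix()
    print('t',round(s['t'],2),'pos',np.round(s['tool_pos'],4),'x',np.round(R[:,0],3),'y',np.round(R[:,1],3),'z',np.round(R[:,2],3),'F',np.round(s['force'],1),'op',round(s['opening'],4),'q',np.round(s['q'],2))
    return s,R
E
python3 - <<'E'
from h import *
st(); print(robot.tips_ahead)
for n in('top','scene'):
    c=cam(n,n+'0.png'); print(n,c['vertical_fov'],c['cx'],c['cy'],np.round(-np.array(c['R']).T@c['t'],3),np.round(c['R'],2).tolist())
E
```

```text
pics
t 0.0 pos [ 0.1731 -0.5739  0.2426] x [0.957 0.289 0.   ] y [ 0.289 -0.957 -0.002] z [-0.     0.002 -1.   ] F [ 0.1  0.4 -0.7] op 0.0928 q [-1.36  0.13  1.49  0.    1.52 -0.09]
0.025
top 44.29288044142388 255.322673741271 197.16268076648302 [ 0.359 -0.048  1.406] [[0.01, -1.0, -0.01], [-0.99, -0.01, -0.17], [0.17, 0.01, -0.99]]
scene 48.378686376626405 247.74552535505066 188.90285772194068 [ 1.268 -0.155  1.22 ] [[0.17, 0.98, 0.01], [0.84, -0.14, -0.52], [-0.51, 0.1, -0.85]]
```

View pics/top0.png

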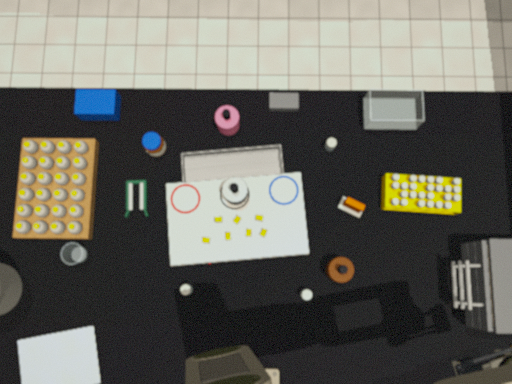

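View pics/scene0.png

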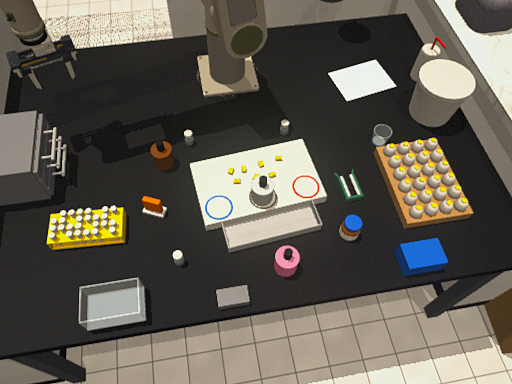

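The top view shows the plate at (165–308, 173–265) and 7 yellow chips on it. Other positions:
- blue ring (284,190)
- red ring (185,199)
- scraper (352,206)
- holder (136,198), mouth towards the bottom of the picture

Pot candidates are the steel one with a black knob (234,192), the pink one (227,120) and the brown one (341,269). I choose the steel one, which stands on the black ring.

```bash
cat >> h.py <<'E'
def blobs(c,kind,amin=8,box=None):
    hsv=cv2.cvtColor(c['frame'],cv2.COLOR_RGB2HSV)
    lo,hi={'blue':((100,90,90),(130,255,255)),'red':((170,70,90),(180,255,255)),'yellow':((22,120,120),(34,255,255)),'orange':((5,160,140),(19,255,255)),'green':((60,80,20),(90,255,160))}[kind]
    m=cv2.inRange(hsv,lo,hi)
    if kind=='red': m|=cv2.inRange(hsv,(0,70,90),(4,255,255))
    if box: k=np.zeros_like(m);k[box[1]:box[3],box[0]:box[2]]=1;m*=k
    n,l,s,ce=cv2.connectedComponentsWithStats(m)
    return [(ce[i],s[i][4],np.argwhere(l==i)[:,::-1]) for i in range(1,n) if s[i][4]>=amin]
E
python3 - <<'E'
from h import *
for n in('top','scene'):
    c=cam(n)
    B={'top':(160,130,380,280),'scene':(130,130,370,270)}[n]
    print(n)
    for k,z in(('blue',.04),('red',.04),('yellow',.048),('orange',.045),('green',.023)):
        for ce,a,p in blobs(c,k,8,B if k!='green' else ((100,160,160,230) if n=='top' else (325,160,370,210))):
            e=cv2.fitEllipse(p.astype(np.float32))[0] if k in('blue','red') else ce
            r=cv2.minAreaRect(p.astype(np.float32))
            corners=[np.round(back(c,*q,z)[:2],3).tolist() for q in cv2.boxPoints(r)] if k in('orange','green') else ''
            print(k,a,np.round(ce,1),np.round(back(c,*e,z)[:2],4),corners)
t=cam('top')['frame']
a=cv2.resize(t[150:280,160:370],None,fx=3.8,fy=3.8,interpolation=cv2.INTER_CUBIC)
cv2.imwrite('pics/crop1.png',a[:,:,::-1])
h1=cv2.resize(t[170:225,110:165],None,fx=7,fy=7,interpolation=cv2.INTER_CUBIC)
s=cam('scene')['frame'];h2=cv2.resize(s[160:215,322:377],None,fx=7,fy=7,interpolation=cv2.INTER_CUBIC)
cv2.imwrite('pics/crop2.png',np.hstack([h1,h2])[:,:,::-1])
E
```

```text
top
blue 8 [160.  139.5] [0.7674 0.2509] 
blue 12 [296.2 186.5] [ 0.6318 -0.1612] 
blue 12 [274.8 199.9] [ 0.5884 -0.0978] 
red 72 [228.1 131.7] [0.7939 0.0465] 
red 40 [193.  190.6] [0.5876 0.1702] 
red 45 [183.3 208.7] [0.5835 0.1685] 
yellow 25 [258.7 217.3] [ 0.534  -0.0483] 
yellow 30 [217.9 218.9] [0.528  0.0698] 
yellow 27 [236.5 219.3] [0.5276 0.016 ] 
yellow 26 [248.3 232.2] [ 0.4905 -0.0188] 
yellow 25 [263.  232.2] [ 0.4911 -0.0614] 
yellow 24 [227.5 235.5] [0.4802 0.041 ] 
yellow 25 [205.6 239.6] [0.4677 0.1039] 
orange 138 [355.2 203.5] [ 0.5782 -0.3294] [[0.582, -0.298], [0.601, -0.308], [0.575, -0.36], [0.556, -0.35]]
orange 294 [340.7 269.2] [ 0.3881 -0.2838] [[0.419, -0.251], [0.42, -0.317], [0.361, -0.315], [0.36, -0.25]]
green 317 [136.8 195.8] [0.5978 0.3159] [[0.648, 0.361], [0.651, 0.286], [0.537, 0.276], [0.533, 0.35]]
scene
blue 113 [218.7 207.7] [ 0.6156 -0.1194] 
blue 247 [353.1 222.4] [0.7387 0.2832] 
red 82 [305.  187.1] [0.5869 0.1696] 
red 475 [286.1 258.5] [0.8173 0.0542] 
yellow 26 [278.2 157.4] [0.465  0.1047] 
yellow 28 [260.4 163.3] [0.4786 0.0409] 
yellow 27 [243.2 168.3] [ 0.489  -0.0187] 
yellow 28 [230.6 170.3] [ 0.4899 -0.0609] 
yellow 17 [255.2 175.3] [0.5226 0.0154] 
yellow 29 [272. 174.] [0.5267 0.0705] 
yellow 25 [236.4 180.5] [ 0.5323 -0.0487] 
orange 125 [160.4 150.4] [ 0.368  -0.2829] [[0.339, -0.318], [0.331, -0.252], [0.391, -0.246], [0.398, -0.312]]
orange 107 [150.7 199.9] [ 0.5569 -0.3267] [[0.554, -0.356], [0.534, -0.35], [0.56, -0.296], [0.58, -0.302]]
green 216 [349.1 188.5] [0.6088 0.3141] [[0.543, 0.278], [0.524, 0.348], [0.648, 0.352], [0.665, 0.284]]
```

View pics/crop1.png

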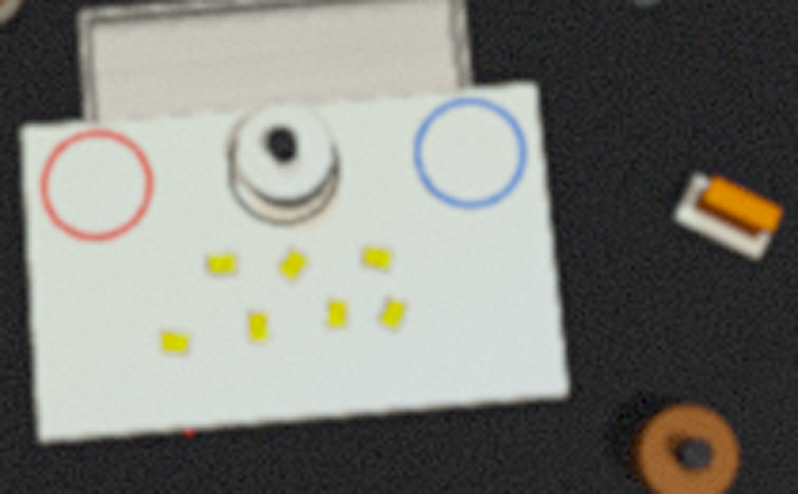

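View pics/crop2.png

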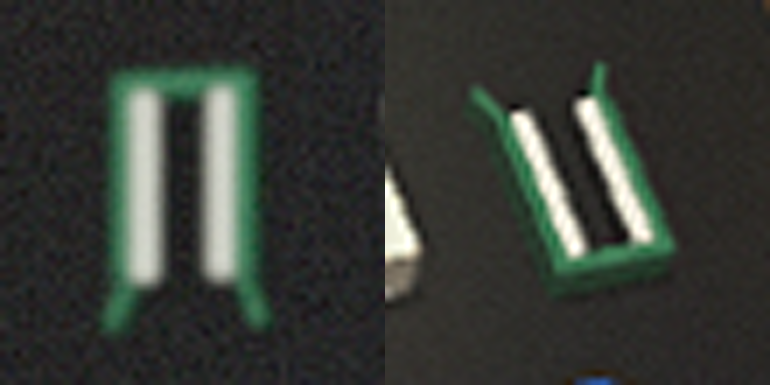

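The crop confirms the steel pot on the black ring, 7 chips clear of the pot, and the scraper's white foot at crop (725,218). The holder's lips run along the image vertical, with the mouth opening at the bottom (towards the robot).

```bash
python3 - <<'E'
from h import *
c=cam('top'); s=cam('scene')
fr=c['frame'].astype(int)
U=lambda q:((q[0]+.5)/3.8-.5+160,(q[1]+.5)/3.8-.5+150)
P={k:back(c,*U(q),.04)[:2] for k,q in dict(c00=(22,126),c01=(538,83),c11=(568,398),c10=(40,441),blue=(470.5,153),red=(97,184)).items()}
for k,v in P.items(): print(k,v.round(4))
ctr=(P['c00']+P['c01']+P['c11']+P['c10'])/4
yd=(P['c00']-P['c01']+P['c10']-P['c11']); yaw=np.arctan2(-yd[0],yd[1])
yr=P['red']-P['blue']; print('ctr',ctr,'yaw',yaw,np.arctan2(-yr[0],yr[1]),'len',np.linalg.norm(yr),np.linalg.norm(yd)/2)
m=(P['red']+P['blue'])/2; xr=np.array([np.cos(yaw),np.sin(yaw)]); print('mid',m,ctr+.07*xr)
print('knob',back(c,*U((281,133)),.152)[:2])
# pot in scene
# white lips both cams
for n,cc,B in(('top',c,(118,172,156,220)),('scene',s,(335,170,368,202))):
    hsv=cv2.cvtColor(cc['frame'],cv2.COLOR_RGB2HSV)
    k=np.zeros(hsv.shape[:2],np.uint8);k[B[1]:B[3],B[0]:B[2]]=255
    mk=cv2.inRange(hsv,(0,0,110),(180,70,255))&k
    nn,l,ss,ce=cv2.connectedComponentsWithStats(mk)
    for i in range(1,nn):
        if ss[i][4]<15: continue
        X=np.array([back(cc,*p,.023)[:2] for p in np.argwhere(l==i)[:,::-1]])
        w=X-X.mean(0); d=np.linalg.svd(w)[2][0]; d*=np.sign(d[0])
        print(n,'lip',ss[i][4],X.mean(0).round(4),'dir',np.arctan2(d[1],d[0]).round(3),np.ptp(w@d).round(3))
# scraper grip top z .072 by orange
for n,cc,B in(('top',c,(330,180,380,225)),('scene',s,(135,185,170,220))):
    hsv=cv2.cvtColor(cc['frame'],cv2.COLOR_RGB2HSV)
    for z,(lo,hi) in ((.072,((5,150,200),(22,255,255))),(.012,((0,0,110),(180,60,255)))):
        k=np.zeros(hsv.shape[:2],np.uint8);k[B[1]:B[3],B[0]:B[2]]=255
        mk=cv2.inRange(hsv,lo,hi)&k
        q=cv2.findNonZero(mk)
        if q is None: continue
        X=np.array([back(cc,*p,z)[:2] for p in q[:,0]]);r=cv2.minAreaRect((X*1000).astype(np.float32)); print(n,z,len(X),X.mean(0).round(4),r)
cv2.imwrite('pics/x.png',s['frame'][:,:,::-1])
E
```

```text
c00 [0.6348 0.2286]
c01 [ 0.6735 -0.1729]
c11 [ 0.4294 -0.1945]
c10 [0.3923 0.2042]
blue [ 0.6173 -0.1204]
red [0.5896 0.1685]
ctr [0.53248289 0.01633826] yaw 0.09439074277053099 0.09542087330907334 len 0.29015839664490894 0.4018959965588752
mid [0.60346355 0.02406066] [0.60217128 0.02293581]
knob [0.60911962 0.02070447]
top lip 142 [0.5966 0.336 ] dir 0.056 0.085
top lip 138 [0.5988 0.3031] dir 0.055 0.082
scene lip 85 [0.5948 0.3363] dir 0.058 0.081
scene lip 74 [0.5976 0.3036] dir 0.059 0.081
top 0.072 90 [ 0.5742 -0.3228] ((574.2418212890625, -322.6964111328125), (50.56821060180664, 13.115069389343262), 63.33669662475586)
top 0.012 155 [ 0.5683 -0.3148] ((567.8287353515625, -317.37115478515625), (76.95726013183594, 37.54109191894531), 47.7442741394043)
scene 0.072 83 [ 0.5727 -0.323 ] ((572.7020263671875, -322.9714660644531), (52.88148880004883, 16.43546485900879), 63.8206672668457)
scene 0.012 103 [ 0.5837 -0.3203] ((573.7127685546875, -322.8370056152344), (72.57100677490234, 38.235511779785156), 64.98448944091797)
```

Call:
apply_moves([
  [0, 0, 0],
  [0, 0, 0],
  [4, -4.6, 0],
  [4, -4.6, 0],
  [4, -4.6, 0],
  [4, -4.6, 0],
  [4, -4.6, 0],
  [4, -4.6, 0],
], twist=[0.1, 0.1, 0, 0, 0, 0, 0, 0], gripper=6, squeeze=15)

```text
t: 1.4
tool_pos: [0.3875, -0.2758, 0.2439]
orientation: [3.138, 0.145, 0.001]
force: [0.4, 0.2, 0.3]
opening: 0.0602
gripper_force: 0.0
```

```bash
cat >> h.py <<'E'
def go(x,y,z=None,yaw=None):
    s,R=st(); d=np.array([x,y,z if z is not None else s['tool_pos'][2]])-s['tool_pos']
    cy=np.arctan2(R[1,0],R[0,0]); 
    if yaw is not None:
        tw=(cy-yaw+np.pi)%(2*np.pi)-np.pi; print('twist',round(tw,3),'then',end=' '); a=yaw
        R=np.c_[[np.cos(a),np.sin(a),0],[np.sin(a),-np.cos(a),0],[0,0,-1]]
    print('yaw',round(cy,4),'delta cm',np.round(R.T@d*100,2))
E
python3 -c "
from h import *
go(.603,.0235,.145,.095)"
```

```text
t 1.4 pos [ 0.3875 -0.2758  0.2439] x [0.996 0.092 0.001] y [ 0.092 -0.996  0.001] z [ 0.001 -0.001 -1.   ] F [0.4 0.2 0.3] op 0.0602 q [-0.73 -0.21  1.82  0.    1.53  0.75]
twist -0.002 then yaw 0.0925 delta cm [ 24.29 -27.75   9.89]
```

Call:
apply_moves([
  [4, -4.6, 0],
  [4, -4.6, 0],
  [4, -4.6, 0],
  [4, -4.6, 0],
  [4, -4.6, 0],
  [4, -4.4, 0],
  [0, 0, 0],
  [0, 0, 0],
], twist=[0, 0, 0, 0, 0, 0, 0, 0])

```text
t: 2.4
tool_pos: [0.5999, 0.0175, 0.2433]
orientation: [3.138, 0.147, -0.001]
force: [-0.8, -1.2, 0.8]
opening: 0.0597
gripper_force: 0.0
```

```bash
python3 -c "
from h import *
go(.603,.0235,.145,.095)
c=cam('wrist','w1.png'); print(proj(c,(.603,.0235,.152)),proj(c,(.603,.0235,.04)))"
```

```text
t 2.4 pos [0.5999 0.0175 0.2433] x [ 0.996  0.093 -0.001] y [ 0.093 -0.996  0.   ] z [-0.001 -0.    -1.   ] F [-0.8 -1.2  0.8] op 0.0597 q [-0.06  0.13  1.49 -0.    1.52  1.42]
twist -0.001 then yaw 0.0935 delta cm [ 0.36 -0.56  9.83]
(np.float64(245.01715160928902), np.float64(195.12084741041323)) (np.float64(247.13167427526454), np.float64(167.08144302727436))
```

View pics/w1.png

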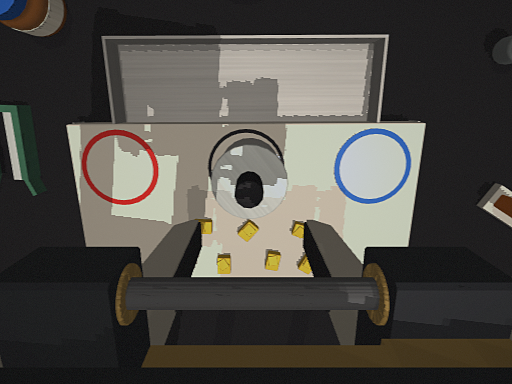

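The wrist view shows the steel pot's knob at (250,190), close to its predicted position. The fingers straddle it along the plate's y, so I can descend.

Call:
apply_moves([
  [0.3, -0.3, 2],
  [0, 0, 3],
  [0, 0, 3],
  [0, 0, 1.8],
  [0, 0, 0],
  [0, 0, 0],
], twist=[0, 0, 0, 0, 0, 0])

```text
t: 3.2
tool_pos: [0.6036, 0.0207, 0.1468]
orientation: [3.138, 0.145, 0.003]
force: [-0.3, 0.3, 1.2]
opening: 0.0597
gripper_force: 0.0
```

Call:
apply_moves([
  [0, 0, 0],
  [0, 0, 0],
  [0, 0, 0],
  [0, 0, 0],
  [0, 0, 0],
  [0, 0, 0],
  [0, 0, 0],
  [0, 0, 0],
], twist=[0, 0, 0, 0, 0, 0, 0, 0], gripper=1.5)

```text
t: 4.2
tool_pos: [0.6029, 0.0208, 0.1457]
orientation: [3.138, 0.146, 0.0]
force: [-0.2, -1.8, 0.7]
opening: 0.0241
gripper_force: 15.0
```

```bash
python3 -c "
from h import *
go(.6173,-.1204,.145,.095)"
```

```text
t 4.2 pos [0.6029 0.0208 0.1457] x [0.996 0.093 0.   ] y [ 0.093 -0.996  0.   ] z [ 0. -0. -1.] F [-0.2 -1.8  0.7] op 0.0241 q [-0.05  0.2   1.59 -0.    1.35  1.43]
twist -0.002 then yaw 0.0927 delta cm [ 0.09 14.19  0.07]
```

Gripped at 24 mm. Sliding it to the blue ring.

Call:
apply_moves([
  [0, 1, 0],
  [0, 2, 0],
  [0, 2.5, 0],
  [0, 2.5, 0],
  [0, 2.5, 0],
  [0, 2.2, 0],
  [0.1, 1.4, 0],
  [0, 0, 0],
], twist=[0, 0, 0, 0, 0, 0, 0, 0])

```text
t: 5.2
tool_pos: [0.6167, -0.121, 0.1451]
orientation: [3.137, 0.143, -0.001]
force: [-0.1, -3.2, -3.0]
opening: 0.0236
gripper_force: 15.0
```

```bash
python3 -c "
from h import *
go(.6173,-.1204,.145,.095)
c=cam('top');cv2.imwrite('pics/c3.png',cv2.resize(c['frame'][150:270,160:320],None,fx=4,fy=4,interpolation=cv2.INTER_CUBIC)[:,:,::-1])"
```

```text
t 5.2 pos [ 0.6167 -0.121   0.1451] x [ 0.996  0.091 -0.001] y [ 0.091 -0.996  0.001] z [-0.001 -0.001 -1.   ] F [-0.1 -3.2 -3. ] op 0.0236 q [-0.27  0.27  1.51 -0.    1.36  1.21]
twist -0.004 then yaw 0.0913 delta cm [ 0.07 -0.05  0.01]
```

Call:
apply_moves([
  [0, 0, 0],
  [0, 0, 0],
  [0, 0, 0],
], twist=[0, 0, 0], gripper=6)

```text
t: 5.62
tool_pos: [0.617, -0.1189, 0.1458]
orientation: [-3.138, -0.147, -0.0]
force: [0.4, 0.3, 0.4]
opening: 0.0492
gripper_force: 0.0
```

Call:
apply_moves([
  [0, 0, -4],
  [0, 0, -4],
  [0, 0, 0],
  [0, 0, 0],
  [0, 0, 0],
  [0, 0, 0],
  [0, 0, 0],
  [0, 0, 0],
], twist=[0, 0, -0.17, -0.17, -0.17, -0.17, -0.17, -0.167])

```text
t: 6.62
tool_pos: [0.617, -0.1191, 0.2257]
orientation: [2.665, 1.663, 0.0]
force: [0.2, 0.2, -0.2]
opening: 0.0597
gripper_force: 0.0
```

```bash
python3 -c "
from h import *
go(.573,-.323,.15,1.108)
c=cam('top')
for n in('top','scene'):
    c=cam(n)
    print([np.round(back(c,*b[0],.048)[:2],3).tolist() for b in blobs(c,'yellow',8,(160,130,380,280))])
    print([np.round(back(c,*b[0],.045)[:2],3).tolist() for b in blobs(c,'orange',20,(140,180,380,240))])
    if n=='top': cv2.imwrite('pics/c3.png',cv2.resize(c['frame'][150:270,160:320],None,fx=4,fy=4,interpolation=cv2.INTER_CUBIC)[:,:,::-1])
"
```

```text
t 6.62 pos [ 0.617  -0.1191  0.2257] x [0.439 0.898 0.   ] y [ 0.898 -0.439  0.   ] z [ 0.  0. -1.] F [ 0.2  0.2 -0.2] op 0.0597 q [-0.27  0.21  1.43  0.    1.5   0.18]
twist 0.008 then yaw 1.1158 delta cm [-20.21   5.17   7.57]
[[0.534, -0.048], [0.528, 0.07], [0.481, 0.042], [0.468, 0.104]]
[[0.578, -0.33]]
[[0.466, 0.105], [0.48, 0.042], [0.489, -0.019], [0.49, -0.061], [0.527, 0.071], [0.527, 0.016], [0.532, -0.049]]
[[0.557, -0.326]]
```

View pics/c3.png

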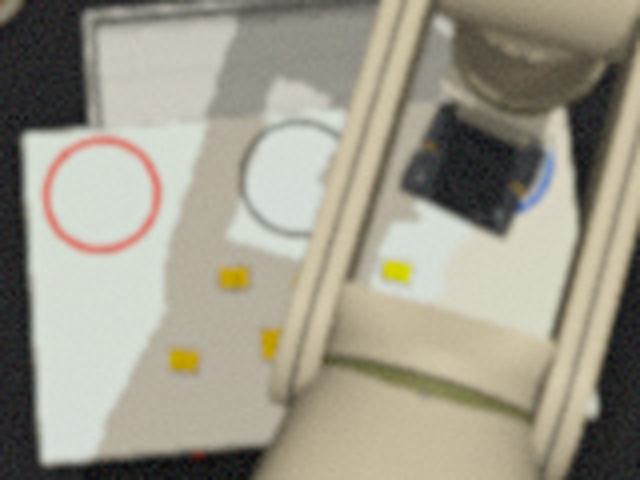

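The chips and scraper have not moved; the arm hides the pot. Going over the scraper.

Call:
apply_moves([
  [-5, 1.3, 1.5],
  [-5, 1.3, 1.5],
  [-5, 1.3, 1.5],
  [-5.2, 1.3, 2],
  [0, 0, 0],
  [0, 0, 0],
], twist=[0, 0, 0, 0, 0, 0])

```text
t: 7.52
tool_pos: [0.5737, -0.3231, 0.1607]
orientation: [-2.672, -1.651, -0.001]
force: [-0.2, 0.8, -0.4]
opening: 0.06
gripper_force: 0.0
```

```bash
python3 -c "
from h import *
go(.573,-.323,.065,1.108)
c=cam('wrist'); t=cam('top')
A=cv2.resize(c['frame'],None,fx=.78,fy=.78);B=cv2.resize(t['frame'][160:230,250:340],None,fx=4.28,fy=4.28,interpolation=cv2.INTER_CUBIC)
print(A.shape,B.shape,proj(c,(.573,-.323,.072)),[proj(t,(.6173,-.1204,z)) for z in(.04,.115,.152)])
H=np.zeros((300,800,3),np.uint8);H[:,:399]=A[:300,:399];H[:,400:785]=B[:300,:385];cv2.imwrite('pics/w2.png',H[:,:,::-1])
"
```

```text
t 7.53 pos [ 0.5737 -0.3231  0.1607] x [0.448 0.894 0.001] y [ 0.894 -0.448 -0.   ] z [ 0.     0.001 -1.   ] F [-0.2  0.8 -0.4] op 0.06 q [-0.59  0.33  1.4   0.    1.4  -0.13]
twist -0.001 then yaw 1.1068 delta cm [-0.02 -0.07  9.57]
(300, 399, 3) (300, 385, 3) (np.float64(251.80532311146237), np.float64(201.2936502613818)) [(np.float64(283.46145394797463), np.float64(189.89026482957357)), (np.float64(284.88856884841874), np.float64(184.91010035307534)), (np.float64(285.6533570561687), np.float64(182.24123951846698))]
```

View pics/w2.png

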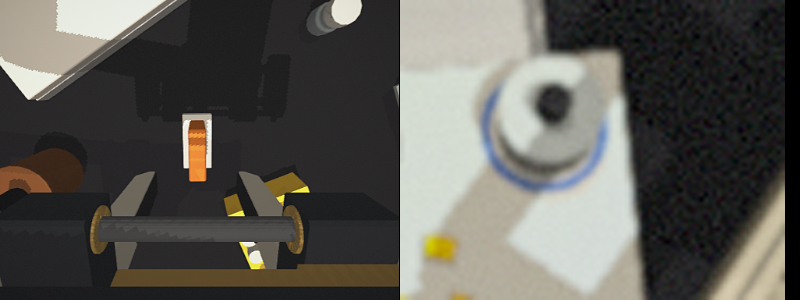

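The pot's knob is at (285.5,184) in the top view, on the blue ring within a few mm. The scraper sits centred between the fingers at wrist pixel (254,199). Descending to grip it.

Call:
apply_moves([
  [0, 0, 3],
  [0, 0, 3],
  [0, 0, 2.5],
  [0, 0, 1.1],
  [0, 0, 0],
  [0, 0, 0],
], twist=[0, 0, 0, 0, 0, 0])

```text
t: 8.38
tool_pos: [0.5747, -0.3237, 0.0664]
orientation: [2.668, 1.654, 0.002]
force: [0.8, -0.3, 0.6]
opening: 0.0601
gripper_force: 0.0
```

Call:
apply_moves([
  [0, 0, 0],
  [0, 0, 0],
  [0, 0, 0],
  [0, 0, 0],
  [0, 0, 0],
  [0, 0, 0],
  [0, 0, 0],
  [0, 0, 0],
], twist=[0, 0, 0, 0, 0, 0, 0, 0], gripper=0.8, squeeze=35)

```text
t: 9.38
tool_pos: [0.5736, -0.3234, 0.0645]
orientation: [-2.67, -1.655, 0.0]
force: [0.2, -0.8, -0.7]
opening: 0.0176
gripper_force: 35.0
```

```bash
cat >> h.py <<'E'
def pl(x,y,a=.095):  # plate -> world
    return .533+np.cos(a)*x-np.sin(a)*y, .0167+np.sin(a)*x+np.cos(a)*y
E
python3 -c "
from h import *
go(*pl(-.095,-.06),.15,1.666)"
```

```text
t 9.38 pos [ 0.5736 -0.3234  0.0645] x [ 0.445  0.896 -0.   ] y [ 0.896 -0.445 -0.   ] z [-0.  0. -1.] F [ 0.2 -0.8 -0.7] op 0.0176 q [-0.59  0.43  1.47 -0.    1.24 -0.13]
twist -0.556 then yaw 1.1098 delta cm [ 28.25 -10.31  -8.55]
```

Call:
apply_moves([
  [0, 0, -3],
  [0, 0, -3],
  [0, 0, -2.5],
  [0, 0, 0],
  [0, 0, 0],
  [0, 0, 0],
  [0, 0, 0],
  [0, 0, 0],
], twist=[0, 0, 0, -0.139, -0.139, -0.139, -0.139, 0])

```text
t: 10.38
tool_pos: [0.5735, -0.3233, 0.1493]
orientation: [-2.114, -2.323, 0.0]
force: [0.2, -0.2, -1.8]
opening: 0.0177
gripper_force: 35.0
```

Call:
apply_moves([
  [4.1, -1.5, 0],
  [4.1, -1.5, 0],
  [4.1, -1.5, 0],
  [4.1, -1.5, 0],
  [4.1, -1.5, 0],
  [4.1, -1.5, 0],
  [3.7, -1.3, 0],
  [0, 0, 0],
], twist=[0, 0, 0, 0, 0, 0, 0, 0])

```text
t: 11.38
tool_pos: [0.4434, -0.0495, 0.1495]
orientation: [-2.114, -2.323, -0.001]
force: [-0.4, 0.0, -1.2]
opening: 0.0178
gripper_force: 35.0
```

```bash
python3 -c "
from h import *
go(*pl(-.095,-.06),.106,1.666)
c=cam('wrist');cv2.imwrite('pics/w3.png',c['frame'][:,:,::-1])
for n in('scene',):
    c=cam(n)
    print([np.round(back(c,*b[0],.048)[:2],3).tolist() for b in blobs(c,'yellow',8,(160,130,330,260))])"
```

```text
t 11.38 pos [ 0.4434 -0.0495  0.1495] x [-0.094  0.996  0.001] y [ 0.996  0.094 -0.   ] z [-0.     0.001 -1.   ] F [-0.4  0.  -1.2] op 0.0178 q [-0.23 -0.23  2.01  0.    1.36 -0.32]
twist -0.001 then yaw 1.6651 delta cm [-0.26  0.05  4.35]
[[0.466, 0.105], [0.481, 0.042], [0.49, -0.018], [0.488, -0.061], [0.527, 0.07], [0.527, 0.016], [0.532, -0.048]]
```

View pics/w3.png

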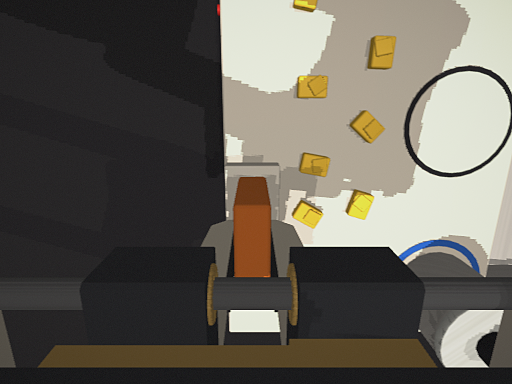

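The scraper is held square (252,220), with its foot behind the front chips and clear of the pot. Lowering and wiping the first lane.

Call:
apply_moves([
  [-0.2, 0, 2],
  [0, 0, 2],
  [0, 0, 0.4],
  [0, 0, 0],
  [0, 0, 0],
  [0, 0, 0],
  [0, 0, 0],
], twist=[0, 0, 0, 0, 0, 0, 0])

```text
t: 12.35
tool_pos: [0.4447, -0.0535, 0.106]
orientation: [2.113, 2.324, 0.001]
force: [-0.2, -0.4, -1.5]
opening: 0.0182
gripper_force: 35.0
```

```bash
python3 -c "
from h import *
go(*pl(.125,-.06),.1055,1.666)"
```

```text
t 12.35 pos [ 0.4447 -0.0535  0.106 ] x [-0.095  0.995 -0.   ] y [0.995 0.095 0.001] z [ 0.001 -0.    -1.   ] F [-0.2 -0.4 -1.5] op 0.0182 q [-0.23 -0.18  2.05  0.    1.27 -0.33]
twist -0.0 then yaw 1.6658 delta cm [ 0.15 21.95  0.05]
```

Call:
apply_moves([
  [0.1, 0.8, 0],
  [0, 1.5, 0],
  [0, 1.5, 0],
  [0, 1.5, 0],
  [0, 1.5, 0],
  [0, 1.5, 0],
  [0, 1.5, 0],
  [0, 1.5, 0],
], twist=[0, 0, 0, 0, 0, 0, 0, 0])

```text
t: 13.35
tool_pos: [0.5578, -0.0415, 0.1054]
orientation: [-2.113, -2.325, 0.0]
force: [-0.4, -0.0, -1.4]
opening: 0.0176
gripper_force: 35.0
```

Call:
apply_moves([
  [0, 1.5, 0],
  [0, 1.5, 0],
  [0, 1.5, 0],
  [0, 1.5, 0],
  [0, 1.5, 0],
  [0, 1.5, 0],
  [0, 1.6, 0],
  [0, 0, 0],
], twist=[0, 0, 0, 0, 0, 0, 0, 0])

```text
t: 14.35
tool_pos: [0.6633, -0.0314, 0.1053]
orientation: [2.113, 2.325, 0.0]
force: [-0.5, 0.2, -2.4]
opening: 0.0178
gripper_force: 35.0
```

```bash
python3 -c "
from h import *
go(*pl(-.1,.027),.155,1.666)
s=cam('scene','s2.png')
cv2.imwrite('pics/s2.png',cv2.resize(s['frame'][130:260,170:340],None,fx=4,fy=4,interpolation=cv2.INTER_CUBIC)[:,:,::-1])"
```

```text
t 14.35 pos [ 0.6633 -0.0314  0.1053] x [-0.095  0.995 -0.   ] y [0.995 0.095 0.   ] z [ 0.  0. -1.] F [-0.5  0.2 -2.4] op 0.0178 q [-0.12  0.4   1.43  0.    1.31 -0.22]
twist 0.0 then yaw 1.6661 delta cm [  8.73 -22.52  -4.97]
```

View pics/s2.png

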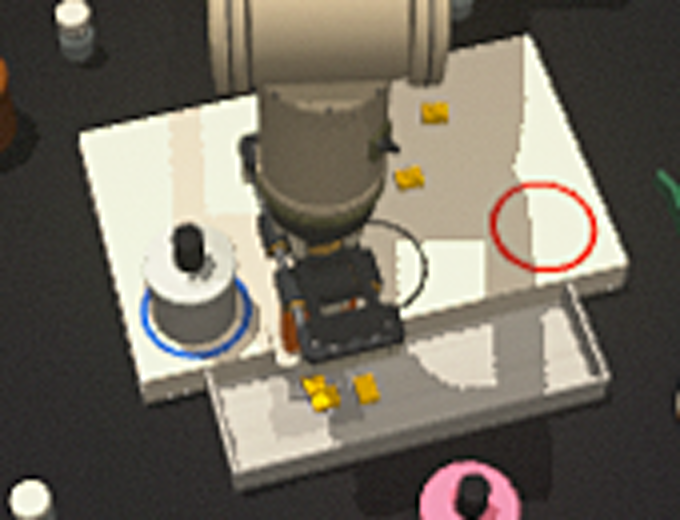

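Three chips are in the tray at crop (320–365, 390). The pot still stands on blue. Next lane.

Call:
apply_moves([
  [0, 0, -2.5],
  [0, 0, -2.5],
  [1.5, -4, 0],
  [1.5, -4, 0],
  [1.5, -4, 0],
  [1.5, -4, 0],
  [1.5, -4, 0],
  [1.2, -2.5, 0],
], twist=[0, 0, 0, 0, 0, 0, 0, 0])

```text
t: 15.4
tool_pos: [0.4279, 0.034, 0.1551]
orientation: [-2.113, -2.324, 0.001]
force: [0.3, -0.3, -1.7]
opening: 0.018
gripper_force: 35.0
```

Call:
apply_moves([
  [0, 0, 2],
  [0, 0, 2.2],
  [0, 0, 0.7],
  [0, 0, 0],
  [0, 0, 0],
  [0, 0, 0],
], twist=[0, 0, 0, 0, 0, 0])

```text
t: 16.15
tool_pos: [0.4308, 0.0335, 0.1075]
orientation: [2.113, 2.324, 0.001]
force: [0.7, -1.0, -1.9]
opening: 0.0178
gripper_force: 35.0
```

```bash
python3 -c "
from h import *
go(*pl(.125,.027),.1055,1.666)
s=cam('scene')
print([np.round(back(s,*b[0],.048)[:2],3).tolist() for b in blobs(s,'yellow',8,(160,130,330,260))])"
```

```text
t 16.15 pos [0.4308 0.0335 0.1075] x [-0.095  0.995 -0.   ] y [0.995 0.095 0.001] z [ 0.001 -0.    -1.   ] F [ 0.7 -1.  -1.9] op 0.0178 q [-0.04 -0.23  2.09  0.    1.28 -0.14]
twist -0.0 then yaw 1.6657 delta cm [ 0.05 22.52  0.2 ]
[[0.467, 0.105], [0.481, 0.042], [0.526, 0.016], [0.527, 0.071], [0.709, -0.001], [0.707, -0.035]]
```

Call:
apply_moves([
  [0, 1, 0.2],
  [0, 1.5, 0],
  [0, 1.5, 0],
  [0, 1.5, 0],
  [0, 1.5, 0],
  [0, 1.5, 0],
  [0, 1.5, 0],
  [0, 1.5, 0],
], twist=[0, 0, 0, 0, 0, 0, 0, 0])

```text
t: 17.2
tool_pos: [0.5457, 0.0446, 0.1045]
orientation: [-2.113, -2.324, 0.0]
force: [-2.4, 0.1, 3.1]
opening: 0.0177
gripper_force: 35.0
```

Call:
apply_moves([
  [0, 1.5, 0],
  [0, 1.5, 0],
  [0, 1.5, 0],
  [0, 1.5, 0],
  [0, 1.5, 0],
  [0, 1.5, 0],
  [0, 1.9, 0],
  [0, 0, 0],
], twist=[0, 0, 0, 0, 0, 0, 0, 0])

```text
t: 18.2
tool_pos: [0.6547, 0.0549, 0.1046]
orientation: [2.113, 2.324, 0.002]
force: [0.8, -0.2, -1.0]
opening: 0.0175
gripper_force: 35.0
```

```bash
python3 -c "
from h import *
go(*pl(-.1,.09),.155,1.666)
s=cam('scene')
print([(b[1],np.round(back(s,*b[0],.048)[:2],3).tolist()) for b in blobs(s,'yellow',8,(160,130,330,260))])"
```

```text
t 18.2 pos [0.6547 0.0549 0.1046] x [-0.095  0.995 -0.   ] y [0.995 0.095 0.001] z [ 0.001  0.    -1.   ] F [ 0.8 -0.2 -1. ] op 0.0175 q [ 0.01  0.38  1.46  0.    1.31 -0.09]
twist -0.0 then yaw 1.6658 delta cm [  6.36 -22.48  -5.04]
[(np.int32(28), [0.604, 0.006]), (np.int32(28), [0.699, 0.078]), (np.int32(29), [0.705, 0.055]), (np.int32(34), [0.709, -0.001]), (np.int32(50), [0.707, -0.035])]
```

Chip C slipped past the foot's end and now lies near the black ring at plate (0.07, −0.017). I'll wipe the last outer chip first, then come back for it.

Call:
apply_moves([
  [0, 0, -2.5],
  [0, 0, -2.5],
  [1.1, -4, 0],
  [1.1, -4, 0],
  [1.1, -4, 0],
  [1.1, -4, 0],
  [1.1, -4, 0],
  [0.9, -2.5, 0],
], twist=[0, 0, 0, 0, 0, 0, 0, 0])

```text
t: 19.25
tool_pos: [0.4206, 0.0973, 0.1538]
orientation: [-2.113, -2.324, 0.001]
force: [0.6, 0.3, -1.5]
opening: 0.0177
gripper_force: 35.0
```

Call:
apply_moves([
  [0, 0, 2],
  [0, 0, 2.2],
  [0, 0, 0.8],
  [0, 0, 0],
  [0, 0, 0],
  [0, 0, 0],
], twist=[0, 0, 0, 0, 0, 0])

```text
t: 20.0
tool_pos: [0.4231, 0.0971, 0.1048]
orientation: [2.113, 2.324, 0.0]
force: [0.8, 0.4, -1.8]
opening: 0.0179
gripper_force: 35.0
```

```bash
python3 -c "
from h import *
go(*pl(.125,.09),.1055,1.666)
s=cam('scene')
print([(b[1],np.round(back(s,*b[0],.048)[:2],3).tolist()) for b in blobs(s,'yellow',8,(160,130,330,260))])"
```

```text
t 20.0 pos [0.4231 0.0971 0.1048] x [-0.095  0.995 -0.   ] y [0.995 0.095 0.   ] z [ 0. -0. -1.] F [ 0.8  0.4 -1.8] op 0.0179 q [ 0.11 -0.22  2.09 -0.    1.27  0.01]
twist -0.0 then yaw 1.6657 delta cm [-0.06 22.67 -0.07]
[(np.int32(26), [0.468, 0.105]), (np.int32(31), [0.604, 0.006]), (np.int32(34), [0.698, 0.078]), (np.int32(31), [0.704, 0.054]), (np.int32(34), [0.709, -0.001]), (np.int32(50), [0.707, -0.035])]
```

Call:
apply_moves([
  [0, 1, 0],
  [0, 1.5, 0],
  [0, 1.5, 0],
  [0, 1.5, 0],
  [0, 1.5, 0],
  [0, 1.5, 0],
  [0, 1.5, 0],
  [0, 1.5, 0],
], twist=[0, 0, 0, 0, 0, 0, 0, 0])

```text
t: 21.05
tool_pos: [0.5387, 0.1082, 0.1044]
orientation: [2.113, 2.324, 0.0]
force: [-0.0, 0.2, -1.7]
opening: 0.0178
gripper_force: 35.0
```

Call:
apply_moves([
  [0, 1.5, 0],
  [0, 1.5, 0],
  [0, 1.5, 0],
  [0, 1.5, 0],
  [0, 1.5, 0],
  [0, 1.5, 0],
  [0, 1.9, 0],
  [0, 0, 0],
], twist=[0, 0, 0, 0, 0, 0, 0, 0])

```text
t: 22.05
tool_pos: [0.6473, 0.1184, 0.1042]
orientation: [2.113, 2.324, 0.001]
force: [-0.0, 0.1, -2.1]
opening: 0.0178
gripper_force: 35.0
```

```bash
python3 -c "
from h import *
go(*pl(.015,-.022),.155,1.666)
s=cam('scene')
print([(b[1],np.round(back(s,*b[0],.048)[:2],3).tolist()) for b in blobs(s,'yellow',8,(160,130,330,260))])"
```

```text
t 22.05 pos [0.6473 0.1184 0.1042] x [-0.095  0.996  0.   ] y [0.996 0.095 0.   ] z [ 0.  0. -1.] F [-0.   0.1 -2.1] op 0.0178 q [ 0.1   0.38  1.45 -0.    1.31  0.01]
twist -0.0 then yaw 1.6656 delta cm [-11.24 -10.85  -5.08]
[(np.int32(31), [0.604, 0.006]), (np.int32(28), [0.696, 0.117]), (np.int32(35), [0.698, 0.078]), (np.int32(31), [0.704, 0.054]), (np.int32(34), [0.709, -0.001]), (np.int32(50), [0.707, -0.035])]
```

Call:
apply_moves([
  [0, 0, -2.5],
  [0, 0, -2.5],
  [-3, -3, 0],
  [-3, -3, 0],
  [-3, -3, 0],
  [-2.2, -1.9, 0],
  [0, 0, 0],
], twist=[0, 0, 0, 0, 0, 0, 0])

```text
t: 22.98
tool_pos: [0.5468, -0.0047, 0.1545]
orientation: [-2.116, -2.322, 0.001]
force: [0.6, 0.2, -1.4]
opening: 0.0177
gripper_force: 35.0
```

Call:
apply_moves([
  [0, 0, 2],
  [0, 0, 2.2],
  [0, 0, 0.7],
  [0, 0, 0],
  [0, 0, 0],
  [0, 0, 0],
], twist=[0, 0, 0, 0, 0, 0])

```text
t: 23.72
tool_pos: [0.5483, -0.0031, 0.1055]
orientation: [-2.113, -2.325, 0.0]
force: [-0.9, -1.0, -1.8]
opening: 0.0179
gripper_force: 35.0
```

```bash
python3 -c "
from h import *
go(*pl(.125,-.022),.1055,1.666)
s=cam('scene')
print([(b[1],np.round(back(s,*b[0],.048)[:2],3).tolist()) for b in blobs(s,'yellow',8,(160,130,330,260))])"
```

```text
t 23.73 pos [ 0.5483 -0.0031  0.1055] x [-0.095  0.995  0.   ] y [ 0.995  0.095 -0.   ] z [-0.  0. -1.] F [-0.9 -1.  -1.8] op 0.0179 q [-0.1   0.1   1.78  0.    1.26 -0.19]
twist 0.0 then yaw 1.6662 delta cm [-0.08 11.17 -0.  ]
[(np.int32(26), [0.605, 0.007]), (np.int32(25), [0.696, 0.118]), (np.int32(34), [0.698, 0.078]), (np.int32(34), [0.703, 0.055]), (np.int32(34), [0.709, -0.001]), (np.int32(50), [0.707, -0.035])]
```

Call:
apply_moves([
  [0, 1, 0],
  [0, 1.5, 0],
  [0, 1.5, 0],
  [0, 1.5, 0],
  [0, 1.5, 0],
  [0, 1.5, 0],
  [0, 1.5, 0],
  [0, 1.3, 0],
], twist=[0, 0, 0, 0, 0, 0, 0, 0])

```text
t: 24.78
tool_pos: [0.6618, 0.0074, 0.1055]
orientation: [2.113, 2.324, 0.001]
force: [-1.4, 0.1, -1.0]
opening: 0.0179
gripper_force: 35.0
```

Call:
apply_moves([
  [0, 0, 0],
  [0, 0, 0],
  [0, 0, -2.5],
  [0, 0, -2.5],
  [0, 0, -3],
], twist=[0, 0, 0, 0, 0])

```text
t: 25.4
tool_pos: [0.6598, 0.0073, 0.1858]
orientation: [-2.113, -2.323, 0.001]
force: [-0.1, -0.0, -1.2]
opening: 0.0176
gripper_force: 35.0
```

```bash
python3 -c "
from h import *
a=.057
P=np.array([.597,.3197])-.13*np.array([np.cos(a),np.sin(a)])
print(P); go(*P,.18,a)
s=cam('scene')
print([(b[1],np.round(back(s,*b[0],.01)[:2],3).tolist()) for b in blobs(s,'yellow',8,(160,130,330,260))])"
```

```text
[0.46721113 0.31229401]
t 25.4 pos [0.6598 0.0073 0.1858] x [-0.095  0.996  0.   ] y [ 0.996  0.095 -0.001] z [-0.001  0.    -1.   ] F [-0.1 -0.  -1.2] op 0.0176 q [-0.07  0.32  1.37  0.    1.45 -0.16]
twist 1.609 then yaw 1.6657 delta cm [-17.49 -31.55   0.58]
[(np.int32(31), [0.677, 0.127]), (np.int32(31), [0.679, 0.085]), (np.int32(45), [0.687, 0.007]), (np.int32(27), [0.686, 0.062]), (np.int32(53), [0.689, -0.032])]
```

Call:
apply_moves([
  [0, 0, 0],
  [0, 0, 0],
  [0, 0, 0],
  [0, 0, 0],
  [0, 0, 0],
  [0, 0, 0],
  [0, 0, 0],
  [0, 0, 0],
], twist=[0.18, 0.18, 0.18, 0.18, 0.18, 0.18, 0.18, 0.18])

```text
t: 26.45
tool_pos: [0.6602, 0.0073, 0.1849]
orientation: [-3.123, -0.344, 0.001]
force: [-0.2, -0.2, -2.2]
opening: 0.0183
gripper_force: 35.0
```

Call:
apply_moves([
  [0, 0, 0],
  [0, 0, 0],
  [-3, -5.2, 0],
  [-3, -5.2, 0],
  [-3, -5.2, 0],
  [-3, -5.2, 0],
  [-3, -5.2, 0],
  [-2.5, -5.3, 0],
], twist=[0.169, 0, 0, 0, 0, 0, 0, 0])

```text
t: 27.45
tool_pos: [0.4667, 0.3112, 0.1856]
orientation: [-3.14, -0.097, -0.001]
force: [1.1, 0.5, -0.9]
opening: 0.0177
gripper_force: 35.0
```

```bash
python3 -c "
from h import *
a=.057
P=np.array([.597,.3197])-.13*np.array([np.cos(a),np.sin(a)])
go(*P,.07,a)
s=cam('scene');t=cam('top')
B=cv2.resize(t['frame'][140:270,100:320],None,fx=3,fy=3,interpolation=cv2.INTER_CUBIC)
A=cv2.resize(s['frame'][195:255,215:335],None,fx=5.5,fy=5.5,interpolation=cv2.INTER_CUBIC)[:,:660]
I=np.vstack([B[:,:660],A]);I=cv2.resize(I,None,fx=.8,fy=.8);print(I.shape)
cv2.imwrite('pics/c5.png',I[:,:,::-1])
for c in(s,t): print([(b[1],np.round(back(c,*b[0],.013)[:2],3).tolist()) for b in blobs(c,'yellow',8,(160,130,330,260))])"
```

```text
t 27.45 pos [0.4667 0.3112 0.1856] x [0.998 0.061 0.   ] y [ 0.061 -0.998 -0.   ] z [ 0.  0. -1.] F [ 1.1  0.5 -0.9] op 0.0177 q [ 0.5   0.06  1.67 -0.    1.41  2.01]
twist 0.005 then yaw 0.0615 delta cm [ 0.06 -0.11 11.56]
(576, 528, 3)
[(np.int32(31), [0.678, 0.126]), (np.int32(34), [0.681, 0.085]), (np.int32(55), [0.687, 0.007]), (np.int32(31), [0.687, 0.061]), (np.int32(51), [0.69, -0.032])]
[(np.int32(30), [0.687, 0.061]), (np.int32(56), [0.685, 0.007]), (np.int32(50), [0.69, -0.033]), (np.int32(32), [0.678, 0.125]), (np.int32(29), [0.681, 0.084])]
```

View pics/c5.png

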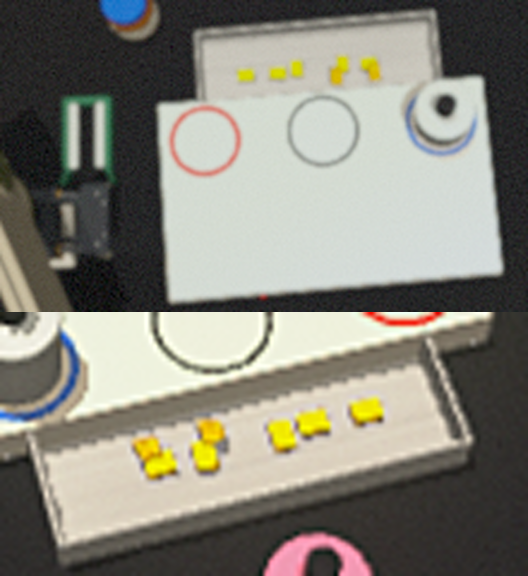

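All 7 chips are in the tray at top crop (245–372, 70), the plate is clean and the pot is on blue. Lowering the scraper in front of the mouth.

Call:
apply_moves([
  [0, -0.1, 4],
  [0, 0, 4],
  [0, 0, 3],
  [0, 0, 0.9],
  [0, 0, 0],
  [0, 0, 0],
  [0, 0, 0],
], twist=[0.005, 0, 0, 0, 0, 0, 0])

```text
t: 28.42
tool_pos: [0.4691, 0.3113, 0.0681]
orientation: [-3.139, -0.082, -0.003]
force: [-0.4, 0.1, -1.5]
opening: 0.0179
gripper_force: 35.0
```

```bash
python3 -c "
from h import *
a=.057
e=np.array([np.cos(a),np.sin(a)]);H=np.array([.597,.3197])
go(*(H+.005*e),.0655,a)
c=cam('wrist')
I=c['frame'].copy()
for d in(-.02,.02):
  for x in (-.04,.04):
    q=H+x*e+d*np.array([-e[1],e[0]]); u=proj(c,(*q,.023)); print(np.round(u,1)); cv2.circle(I,(int(u[0]),int(u[1])),2,(255,0,0),-1)
cv2.imwrite('pics/w6.png',I[:,:,::-1])"
```

```text
t 28.43 pos [0.4691 0.3113 0.0681] x [0.999 0.052 0.002] y [ 0.052 -0.999 -0.001] z [ 0.002  0.001 -1.   ] F [-0.4  0.1 -1.5] op 0.0179 q [0.49 0.18 1.76 0.   1.19 2.01]
twist -0.005 then yaw 0.0521 delta cm [13.32 -0.11  0.26]
[284.2  77.3]
[287.6 -90.5]
[214.7  77.8]
[208.6 -89.8]
```

View pics/w6.png

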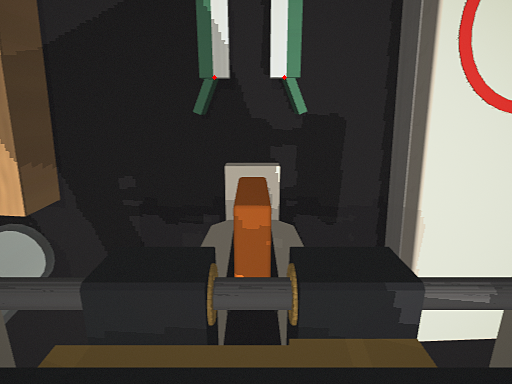

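The holder's lips project where predicted (mouth at (250,78)), and the scraper's centre line is at col 252.5, about 1.4 mm to the right. I'll correct that and slide in.

Call:
apply_moves([
  [0, -0.12, 0.2],
  [1, 0, 0],
  [1, 0, 0],
  [1, 0, 0],
  [0.5, 0, 0],
  [0.5, 0, 0],
  [0.5, 0, 0],
  [0, 0, 0],
], twist=[-0.003, 0, 0, 0, 0, 0, 0, 0])

```text
t: 29.48
tool_pos: [0.5133, 0.3146, 0.0647]
orientation: [-3.14, -0.086, -0.0]
force: [0.0, 0.7, -1.3]
opening: 0.0179
gripper_force: 35.0
```

```bash
python3 -c "
from h import *
a=.057
e=np.array([np.cos(a),np.sin(a)]);H=np.array([.597,.3197])
go(*(H+.005*e),.0655,a)"
```

```text
t 29.48 pos [0.5133 0.3146 0.0647] x [0.999 0.055 0.   ] y [ 0.055 -0.999 -0.   ] z [ 0.  0. -1.] F [ 0.   0.7 -1.3] op 0.0179 q [ 0.46  0.29  1.65 -0.    1.21  1.98]
twist -0.002 then yaw 0.0547 delta cm [ 8.89 -0.04 -0.08]
```

Call:
apply_moves([
  [0.8, -0.03, -0.05],
  [0.8, 0, 0],
  [0.8, 0, 0],
  [0.8, 0, 0],
  [0.8, 0, 0],
  [0, 0, 0],
], twist=[-0.002, 0, 0, 0, 0, 0])

```text
t: 30.22
tool_pos: [0.5536, 0.317, 0.0652]
orientation: [-3.14, -0.089, -0.0]
force: [-0.1, 0.8, -0.9]
opening: 0.0178
gripper_force: 35.0
```

```bash
python3 -c "
from h import *
a=.057
e=np.array([np.cos(a),np.sin(a)]);H=np.array([.597,.3197])
go(*(H+.005*e),.0655,a)"
```

```text
t 30.23 pos [0.5536 0.317  0.0652] x [0.998 0.056 0.   ] y [ 0.056 -0.998 -0.   ] z [ 0.  0. -1.] F [-0.1  0.8 -0.9] op 0.0178 q [ 0.44  0.38  1.54 -0.    1.23  1.95]
twist -0.001 then yaw 0.0564 delta cm [ 4.85 -0.02 -0.03]
```

No resistance. On to home.

Call:
apply_moves([
  [0.8, 0, 0],
  [0.8, 0, 0],
  [0.8, 0, 0],
  [0.8, 0, 0],
  [0.8, 0, 0],
  [0.5, 0, 0],
  [0.3, 0, 0],
  [0, 0, 0],
], twist=[0, 0, 0, 0, 0, 0, 0, 0])

```text
t: 31.22
tool_pos: [0.6009, 0.3198, 0.0651]
orientation: [3.14, 0.089, -0.0]
force: [0.9, 0.2, -1.8]
opening: 0.0179
gripper_force: 35.0
```

```bash
python3 -c "
from h import *
a=.057
e=np.array([np.cos(a),np.sin(a)]);H=np.array([.597,.3197])
go(*(H+.005*e),.0655,a)"
```

```text
t 31.23 pos [0.6009 0.3198 0.0651] x [ 0.998  0.057 -0.   ] y [ 0.057 -0.998  0.   ] z [-0. -0. -1.] F [ 0.9  0.2 -1.8] op 0.0179 q [0.41 0.48 1.4  0.   1.26 1.93]
twist -0.0 then yaw 0.0567 delta cm [ 0.11 -0.01 -0.04]
```

Pressing gently until the stop is felt.

Call:
apply_moves([
  [0.2, 0, 0],
  [0.2, 0, 0],
  [0, 0, 0],
], twist=[0, 0, 0])

```text
t: 31.6
tool_pos: [0.6024, 0.32, 0.0645]
orientation: [3.139, 0.09, -0.008]
force: [-9.4, -1.2, 3.4]
opening: 0.0176
gripper_force: 35.0
```

Contact with the end stop (−9 N). Relieving, releasing and rising.

Call:
apply_moves([
  [-0.2, 0, 0],
  [0, 0, 0],
  [0, 0, 0],
  [0, 0, 0],
  [0, 0, 0],
], twist=[0, 0, 0, 0, 0], gripper=5)

```text
t: 32.22
tool_pos: [0.603, 0.3199, 0.0652]
orientation: [-3.14, -0.089, -0.0]
force: [-0.4, -0.6, 0.3]
opening: 0.0496
gripper_force: 0.0
```

Call:
apply_moves([
  [0, 0, -3],
  [0, 0, -4],
  [0, 0, -4],
  [0, 0, -4],
  [0, 0, -1.5],
  [0, 0, 0],
], twist=[0, 0, 0, 0, 0, 0])

```text
t: 32.98
tool_pos: [0.6034, 0.3202, 0.2309]
orientation: [-3.14, -0.089, -0.003]
force: [-0.6, -0.0, -0.3]
opening: 0.0497
gripper_force: 0.0
```

```bash
python3 -c "
from h import *
go(.6173,-.1200,.23,.095)
c=cam('wrist'); s=cam('scene')
B=cv2.resize(s['frame'][160:215,322:377],(384,384),interpolation=cv2.INTER_CUBIC)
I=np.hstack([c['frame'][:,60:460],B]);cv2.imwrite('pics/w7.png',I[:,:,::-1])
a=.057
e=np.array([np.cos(a),np.sin(a)]);H=np.array([.597,.3197])
for x in(-.023,.033,.005): print(x,[np.round(np.array(proj(k,(*(H+x*e),.072)))-[60 if k is c else 0,0],1) for k in(c,s)])
"
```

```text
t 32.98 pos [0.6034 0.3202 0.2309] x [0.998 0.057 0.002] y [ 0.057 -0.998 -0.001] z [ 0.002  0.001 -1.   ] F [-0.6 -0.  -0.3] op 0.0497 q [0.41 0.36 1.25 0.   1.53 1.93]
twist -0.038 then yaw 0.0568 delta cm [-2.79 43.95  0.09]
-0.023 [array([192.3, 207.3]), array([350.5, 171.3])]
0.033 [array([192.2, 153.6]), array([356.7, 185.7])]
0.005 [array([192.3, 181.1]), array([353.5, 178.4])]
```

View pics/w7.png

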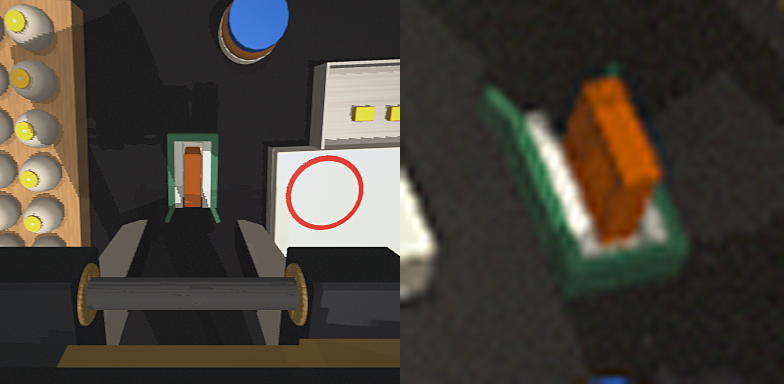

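The scraper is home and upright: the grip's top spans rows 153–207, as predicted for x = +5 mm. Back to the pot.

Call:
apply_moves([
  [0, 0, 0],
  [-0.4, 5.5, 0],
  [-0.4, 6, 0],
  [-0.4, 6, 0],
  [-0.4, 6, 0],
  [-0.4, 6, 0],
  [-0.4, 6, 0],
  [-0.4, 6, 0],
], twist=[-0.038, 0, 0, 0, 0, 0, 0, 0], gripper=6)

```text
t: 34.08
tool_pos: [0.6129, -0.0975, 0.2273]
orientation: [-3.137, -0.149, 0.006]
force: [1.1, 1.5, 0.2]
opening: 0.0603
gripper_force: 0.0
```

Call:
apply_moves([
  [0, 2.5, 0],
  [0, 0, 0],
  [0, 0, 0],
  [0, 0, 0],
], twist=[0, 0, 0, 0])

```text
t: 34.58
tool_pos: [0.6164, -0.1193, 0.2294]
orientation: [-3.137, -0.151, 0.002]
force: [0.8, 0.3, -0.4]
opening: 0.0603
gripper_force: 0.0
```

```bash
python3 -c "
from h import *
go(.6173,-.1195,.146,.095)
c=cam('wrist','w8.png'); print(proj(c,(.6173,-.1195,.152)),proj(c,(.6173,-.1195,.115)))"
```

```text
t 34.58 pos [ 0.6164 -0.1193  0.2294] x [ 0.995  0.096 -0.001] y [ 0.096 -0.995 -0.001] z [-0.001  0.001 -1.   ] F [ 0.8  0.3 -0.4] op 0.0603 q [-0.27  0.21  1.42  0.    1.51  1.2 ]
twist 0.001 then yaw 0.0963 delta cm [0.08 0.03 8.34]
(np.float64(252.58781332807078), np.float64(203.94146909438635)) (np.float64(252.53390183231673), np.float64(190.5206177514341))
```

View pics/w8.png

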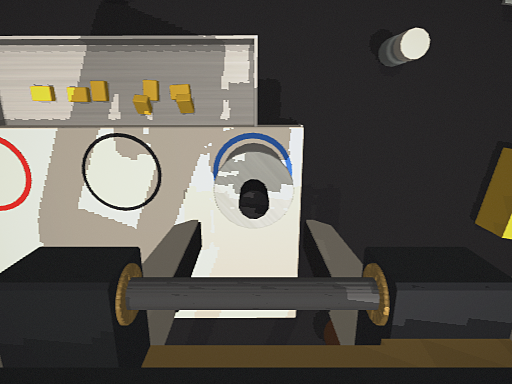

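The knob is centred at (254,199), and 7 chips show in the tray. Descending and gripping.

Call:
apply_moves([
  [0, 0, 3],
  [0, 0, 3],
  [0, 0, 2.3],
  [0, 0, 0],
  [0, 0, 0],
], twist=[0, 0, 0, 0, 0])

```text
t: 35.25
tool_pos: [0.6172, -0.1204, 0.1484]
orientation: [3.138, 0.15, 0.002]
force: [0.7, 0.8, -0.4]
opening: 0.0599
gripper_force: 0.0
```

Call:
apply_moves([
  [0, 0, 0],
  [0, 0, 0],
  [0, 0, 0],
  [0, 0, 0],
  [0, 0, 0],
  [0, 0, 0],
  [0, 0, 0],
  [0, 0, 0],
], twist=[0, 0, 0, 0, 0, 0, 0, 0], gripper=1.5, squeeze=15)

```text
t: 36.25
tool_pos: [0.6167, -0.1206, 0.1472]
orientation: [-3.138, -0.149, -0.0]
force: [0.3, 1.4, 1.9]
opening: 0.024
gripper_force: 15.0
```

```bash
python3 -c "
from h import *
go(.603,.0235,.146,.095)"
```

```text
t 36.25 pos [ 0.6167 -0.1206  0.1472] x [0.996 0.095 0.   ] y [ 0.095 -0.996 -0.   ] z [ 0.  0. -1.] F [0.3 1.4 1.9] op 0.024 q [-0.27  0.27  1.51  0.    1.36  1.2 ]
twist -0.0 then yaw 0.0949 delta cm [ 1.000e-02 -1.448e+01  1.200e-01]
```

Call:
apply_moves([
  [0, -1, 0],
  [0, -2, 0],
  [0, -2.5, 0],
  [0, -2.5, 0],
  [0, -2.5, 0],
  [0, -2.5, 0],
  [0, -1.5, 0],
  [0, 0, 0],
], twist=[0, 0, 0, 0, 0, 0, 0, 0])

```text
t: 37.25
tool_pos: [0.6024, 0.0254, 0.1468]
orientation: [-3.137, -0.152, 0.001]
force: [0.0, 2.0, -1.9]
opening: 0.0237
gripper_force: 15.0
```

Call:
apply_moves([
  [0, 0, 0],
  [0, 0, 0],
  [0, 0, 0],
  [0, 0, 0],
], twist=[0, 0, 0, 0], gripper=6)

```text
t: 37.75
tool_pos: [0.603, 0.0232, 0.1472]
orientation: [3.138, 0.148, 0.0]
force: [0.0, -0.2, -0.4]
opening: 0.0578
gripper_force: 0.0
```

Call:
apply_moves([
  [0, 0, -3],
  [0, 0, -4],
  [0, 0, -3],
  [-5, 0, 0],
  [-5, 0, 0],
  [-5, 0, 0],
  [-3, 0, 0],
  [0, 0, 0],
], twist=[0, 0, 0, 0, 0, 0, 0, 0])

```text
t: 38.75
tool_pos: [0.4227, 0.0063, 0.2475]
orientation: [3.138, 0.148, 0.002]
force: [-0.1, 0.6, 0.2]
opening: 0.0599
gripper_force: 0.0
```

```bash
python3 -c "
from h import *
st()
c=cam('wrist'); s=cam('scene'); 
A=cv2.resize(c['frame'],(400,300));B=cv2.resize(s['frame'][140:260,200:360],(400,300),interpolation=cv2.INTER_CUBIC)
cv2.imwrite('pics/w9.png',np.hstack([A,B])[:,:,::-1])
for z in(.04,.115,.152): print(z,np.round(proj(c,(.603,.0235,z)),1)*.781,(np.array(proj(s,(.603,.0235,z)))-[200,140])*2.5)
print([(b[1],np.round(back(s,*b[0],.013)[:2],3).tolist()) for b in blobs(s,'yellow',8,(160,130,330,260))])"
```

```text
t 38.75 pos [0.4227 0.0063 0.2475] x [0.996 0.094 0.001] y [ 0.094 -0.996  0.   ] z [ 0.001 -0.    -1.   ] F [-0.1  0.6  0.2] op 0.0599 q [-0.11 -0.37  1.94 -0.    1.57  1.37]
0.04 [196.5777  -4.9203] [155.67576608 142.81357188]
0.115 [196.4996 -31.7086] [158.18311369 111.8527273 ]
0.152 [196.4996 -52.0146] [159.51335827  95.42680556]
[(np.int32(31), [0.678, 0.126]), (np.int32(34), [0.681, 0.085]), (np.int32(55), [0.687, 0.007]), (np.int32(51), [0.69, -0.032]), (np.int32(21), [0.718, 0.058])]
```

View pics/w9.png

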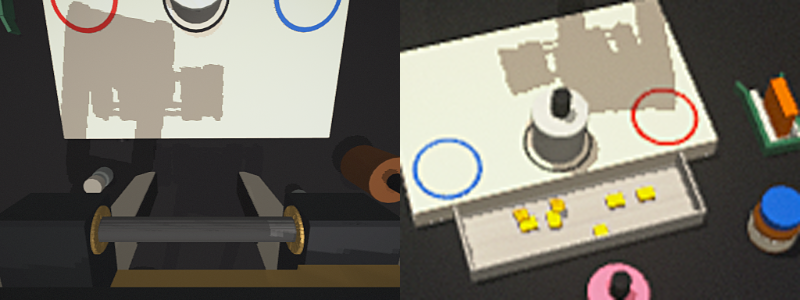

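The pot stands concentric on the black ring, with its knob at (562,100). The scraper is in the holder, and 7 chips are in the tray; one was knocked aside, to (600,230), but is still inside. Handing in.

```bash
python3 -c "
from h import *
print(robot.close_job())"
```

```text
the job is handed in; nothing more can be done
None
```

I handed the job in at about 39 s of the 200 s allowed; the call gave no verdict back. In the last pictures all 7 chips were in the tray, the scraper was home in the holder, and the pot was back on the black ring.

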